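Stack the lifts of a model ship's hull on the building board

ROBOT

A 7-joint arm with a two-finger parallel gripper is mounted at the origin on the work surface. World frame = base frame: x ahead of the robot, y to its left, z up, the work surface at z = 0. Lengths are in m, angles in rad, forces in N, time in s.
With the tool pointing down it reaches from about 0.425 to 0.875 m from the base axis. Payload 4.7 kg.
Tool frame: the origin (TCP) lies at the very end of the fingers, on their centre line; the grasp point (between the pads) lies 19 mm behind it; z points along the fingers, y is the line along which they close (so a half turn about z gives the same grasp; the last joint's range is limited). The gripper opens to 87 mm and grips with 3 to 60 N. Pads are 19 mm wide; open, the fingers measure 117 mm over their backs; the gripper's body (75 mm by 190 mm) begins 51 mm behind the grasp point.
Start: joints at [-1.216, 0.321, -0.07, 1.45, 0.023, 1.371, -0.057], TCP at [0.217, 0.613, 0.223] pointing down, gripper open.
Joint ranges: [-2.86, 2.86], [-0.3, 2.09], [-1.38, 1.24], [0.06, 2.45], [-1.56, 4.7], [0.09, 2.05], [-2.69, 2.69]. Speed limits (rad/s): [2.57, 2.57, 3.14, 3.14, 3.14, 3.14, 3.14].

INTERFACE

Orientations are given as a rotation vector (axis times angle).
In Python, from bench import get_state, get_image, get_calibration, close_job gives the robot as it stands.
- The arm moves only by the shell command python3 -m crank 'ROWS' [FORCE]. ROWS is JSON, a list of rows, each a list of 5 numbers: the opening, from 0 (shut) to 1 (fully open), then the shift along the world's x, y, z in units of 0.2 m (1.0 is 0.2 m), then the turn about the world's z in units of 2 pi rad (1.0 is 2 pi rad). A call has 1 to 5 rows; each row is the pose to reach, as a shift and turn from the pose commanded when the call began, turning the shorter way round; what a row does not reach only later rows make up. A row lasts 1/8 s, in which the tool goes at most 62.5 mm and 10.7 degrees, less where a joint would pass 70% of its speed; a pose out of reach is approached as far as the arm can. A call with a number of a shift or a turn outside -1 to 1 is refused whole. A call with a gripper value outside its range is refused whole. The fingers move at their own pace and stop on an object; FORCE is the grip in N (left out, the last holds). Time passes only in rows, so rows that repeat a pose let the fingers close. It gives the time, the measured TCP pose, the force, the opening and the grip force at its end, in the units of the state.
- get_state(): the state, without advancing time (a new reading comes with each control period).
- get_image(name): name is "side" or "top"; returns the picture (384x512x3 uint8, red, green, blue); there is no depth.
- get_calibration(name): a dict with "fovy" (degrees; the focal length in pixels is half the picture's height over the tangent of half this angle, whatever the lens; pixels are square), "cx", "cy" (the principal point, pixels), "R" (3x3) and "t" (3): a world point X has camera coordinates R X + t. Camera axes: x right, y down, z forward; pixel columns grow to the right and rows downward; lengths in m; the calibration is good to about 2 mm. A picture is of the moment at which its call begins. get_calibration takes no time and is no camera call.
- close_job(): hands the job in; it is judged then, once.
The state is a dict: "time": time; "joint_positions": joint angles; "qd": joint speeds; "joint_torque": joint torques, N m; "position": TCP position; "tool_rot": TCP orientation; "ft_force": force on the tool from outside, world axes, zero at the start; "torque": the same for the moment, N m; "grip_width": opening from 0.0 (shut) to 1.0 (fully open); "grip_force": force on a finger pad.
Only numpy, scipy, OpenCV 4.12 (cv2) and the standard library are available. Lean on these libraries where they do the work, as an engineer would, in place of code of your own. Each camera call takes 0.05 s, during which the arm holds its last target. There are 200 camera calls.

TASK

Dry-stack the four lifts of the model hull flat on the building board, one after another from the bottom up: walnut brown on the white outline, then yellow, then blue, then red on top. Centre each lift on the middle of the outline, square to the board, with every bow pointing towards the green block, and let the stack go. Leave the mug, the tin and the jar where they stand.

Things in the scene. Friction and masses are not known exactly. Their poses are not given: they have to be found in the camera images.
- lift_walnut: loose dark walnut-brown flat slab in the shape of a ship's deck (hull lift), 170 mm long, 62 wide, 20 thick, about 110 g, flat on the bench. Origin: middle of its underside, on the centre line. x along it to the pointed bow (the stern is broad and square), z up. Sides parallel, 62 mm apart, from 48 mm aft of the origin to 20 mm ahead of it: grip there, across y
- lift_yellow: loose yellow flat slab in the shape of a ship's deck (hull lift), 150 mm long, 52 wide, 20 thick, about 85 g, flat on the bench. Origin: middle of its underside, on the centre line. x along it to the pointed bow (the stern is broad and square), z up. Sides parallel, 52 mm apart, from 42 mm aft of the origin to 18 mm ahead of it: grip there, across y
- lift_blue: loose blue flat slab in the shape of a ship's deck (hull lift), 126 mm long, 42 wide, 20 thick, about 60 g, flat on the bench. Origin: middle of its underside, on the centre line. x along it to the pointed bow (the stern is broad and square), z up. Sides parallel, 42 mm apart, from 35 mm aft of the origin to 15 mm ahead of it: grip there, across y
- lift_red: loose red flat slab in the shape of a ship's deck (hull lift), 104 mm long, 30 wide, 20 thick, about 35 g, flat on the bench. Origin: middle of its underside, on the centre line. x along it to the pointed bow (the stern is broad and square), z up. Sides parallel, 30 mm apart, from 29 mm aft of the origin to 12 mm ahead of it: grip there, across y
- board: fixed plywood building board, 250 x 90 x 12 mm, flat on the bench, with a centre line and a white ship-shaped outline edged in black (178 x 70 mm). Origin: centre of its underside, below the middle of the outline; x along the board to its bow end with the green block, z up. The lifts go on its top face (12 mm above the origin), their origins above this one
- stem_block: green block fixed on the board's centre line at its bow end, 14 x 30 x 18 mm, standing on the board's top face; it marks where the bows point. Origin: centre of its underside, 111 mm from the board's origin along the board's x
- mug: bystander: black mug, 82 mm across, 95 mm tall, with a handle; origin at the centre of its underside
- stain_tin: bystander: orange closed round tin with a steel lid, 60 mm across, 75 mm tall, standing; origin at the centre of its underside
- paint_jar: bystander: small closed purple jar with a white cap, 44 mm across, 50 mm tall, standing; origin at the centre of its underside
Not all that is in view belongs to the job. Of the things that look like the lift_blue, take the one that is farthest to the robot's right at the start. Of the things that look like the lift_yellow, the smaller one is meant.

How it is judged:
On the way, in this order (a step that is already met when the one before it is completed fails the run):
1. the dark walnut-brown lift lies in its place, on the board's outline, let go and at rest (x of lift_walnut in the frame of board between -0.01 and 0.01 m and y of lift_walnut in the frame of board between -0.01 and 0.01 m and z of lift_walnut in the frame of board between 0.007 and 0.017 m and angle between the x axis of lift_walnut and the x axis of board, either way round below 0.15 rad and x of stem_block in the frame of lift_walnut above 0.05 m and angle between lift_walnut's own z axis and vertical below 0.08 rad and linear speed of lift_walnut below 0.02 m/s and angular speed of lift_walnut below 0.2 rad/s and contact force between lift_walnut and the fingers below 0.3 N), for 0.2 s.
2. the yellow lift lies in its place, on the dark walnut-brown lift, let go and at rest (x of lift_yellow in the frame of board between -0.01 and 0.01 m and y of lift_yellow in the frame of board between -0.01 and 0.01 m and z of lift_yellow in the frame of board between 0.027 and 0.037 m and angle between the x axis of lift_yellow and the x axis of board, either way round below 0.15 rad and x of stem_block in the frame of lift_yellow above 0.05 m and angle between lift_yellow's own z axis and vertical below 0.08 rad and linear speed of lift_yellow below 0.02 m/s and angular speed of lift_yellow below 0.2 rad/s and contact force between lift_yellow and the fingers below 0.3 N), for 0.2 s.
3. the blue lift lies in its place, on the yellow lift, let go and at rest (x of lift_blue in the frame of board between -0.01 and 0.01 m and y of lift_blue in the frame of board between -0.01 and 0.01 m and z of lift_blue in the frame of board between 0.047 and 0.057 m and angle between the x axis of lift_blue and the x axis of board, either way round below 0.15 rad and x of stem_block in the frame of lift_blue above 0.05 m and angle between lift_blue's own z axis and vertical below 0.08 rad and linear speed of lift_blue below 0.02 m/s and angular speed of lift_blue below 0.2 rad/s and contact force between lift_blue and the fingers below 0.3 N), for 0.2 s.
4. the red lift lies in its place, on the blue lift, let go and at rest (x of lift_red in the frame of board between -0.01 and 0.01 m and y of lift_red in the frame of board between -0.01 and 0.01 m and z of lift_red in the frame of board between 0.067 and 0.077 m and angle between the x axis of lift_red and the x axis of board, either way round below 0.15 rad and x of stem_block in the frame of lift_red above 0.05 m and angle between lift_red's own z axis and vertical below 0.08 rad and linear speed of lift_red below 0.02 m/s and angular speed of lift_red below 0.2 rad/s and contact force between lift_red and the fingers below 0.3 N), for 0.2 s.
At the end, for the whole second after the job is handed in: From the bottom: walnut, yellow, blue and red lift lie flat on one another on the board, each within 10 mm of the board's middle along and across the board and 5 mm of its height in the stack, within 0.15 rad of the board's direction, bow towards the green block, released and at rest (x of lift_walnut in the frame of board between -0.01 and 0.01 m and y of lift_walnut in the frame of board between -0.01 and 0.01 m and z of lift_walnut in the frame of board between 0.007 and 0.017 m and angle between the x axis of each of lift_walnut, lift_yellow, lift_blue, lift_red and the x axis of board, either way round below 0.15 rad and x of stem_block in the frame of lift_walnut above 0.05 m and angle between each of lift_walnut, lift_yellow, lift_blue, lift_red's own z axis and vertical below 0.08 rad and linear speed of each of lift_walnut, lift_yellow, lift_blue, lift_red below 0.02 m/s and angular speed of each of lift_walnut, lift_yellow, lift_blue, lift_red below 0.2 rad/s and x of lift_yellow in the frame of board between -0.01 and 0.01 m and y of lift_yellow in the frame of board between -0.01 and 0.01 m and z of lift_yellow in the frame of board between 0.027 and 0.037 m and x of stem_block in the frame of lift_yellow above 0.05 m and x of lift_blue in the frame of board between -0.01 and 0.01 m and y of lift_blue in the frame of board between -0.01 and 0.01 m and z of lift_blue in the frame of board between 0.047 and 0.057 m and x of stem_block in the frame of lift_blue above 0.05 m and x of lift_red in the frame of board between -0.01 and 0.01 m and y of lift_red in the frame of board between -0.01 and 0.01 m and z of lift_red in the frame of board between 0.067 and 0.077 m and x of stem_block in the frame of lift_red above 0.05 m); the robot touches nothing.
It fails at once if the mug is pushed more than 25 mm or tipped over (distance of mug from where it was at the start of the episode above 0.025 m or angle between mug's own z axis and vertical above 0.35 rad).
It fails at once if the stain tin is pushed more than 25 mm or tipped over (distance of stain_tin from where it was at the start of the episode above 0.025 m or angle between stain_tin's own z axis and vertical above 0.35 rad).
It fails at once if the paint jar is pushed more than 25 mm or tipped over (distance of paint_jar from where it was at the start of the episode above 0.025 m or angle between paint_jar's own z axis and vertical above 0.35 rad).
It also fails if it takes over 112 s, if anything falls off the work surface, if the arm or the gripper's body presses on something with over 40 N, if the wrist force passes 120 N, or if a joint passes its speed limit or range.

## Working session

There is one attempt and no reset: what is moved stays moved. The work goes in short steps, Python scripts to look and compute and a shell command to move; the robot and the scene stay as the last step left them, time stands still between calls to the robot, and variables do not carry over. Pictures are saved under pics/ and viewed, at most 14 in all, crops included, and the job is handed in when it is done.

```bash
mkdir -p pics; ls; python3 - <<'E'
from bench import *
import cv2
for n in("top","side"):
    cv2.imwrite(f"pics/{n}0.png",get_image(n)[...,::-1]); c=get_calibration(n); print(n,c)
s=get_state(); print(s)
E
```

```text
pics
top {'fovy': 56.6574414594391, 'cx': 251.67523407678613, 'cy': 188.41186317462092, 'R': array([[-0.00356775, -0.9997445 , -0.02232058],
       [-0.98613598,  0.00722048, -0.16578209],
       [ 0.1659009 ,  0.02141966, -0.98590978]]), 't': array([0.01694255, 0.54937   , 0.99136224])}
side {'fovy': 43.33295128465495, 'cx': 245.1525198607677, 'cy': 194.12466275663138, 'R': array([[ 0.68052574, -0.73272021,  0.00241055],
       [-0.40393732, -0.37790404, -0.83308054],
       [ 0.6113259 ,  0.56595904, -0.55314646]]), 't': array([-0.399101  ,  0.27503058,  0.85580547])}
{'time': 0.1, 'joint_positions': array([-1.21587985,  0.32174434, -0.0700956 ,  1.45157011,  0.02260386,
        1.37078484, -0.05690116]), 'qd': array([ 0.00055365, -0.00266849,  0.00097665, -0.00435129, -0.00134321,
       -0.00178879, -0.00054306]), 'joint_torque': array([-6.89396966e-04, -4.92572844e+01, -4.05968344e-01, -3.13399780e+01,
       -6.41993224e-02,  3.94732424e-02,  7.44869340e-05]), 'position': array([0.21714075, 0.61212881, 0.22156532]), 'tool_rot': array([-5.32673041e-01, -3.09590181e+00,  2.68285482e-03]), 'ft_force': array([0.82944152, 0.36182296, 0.29250027]), 'torque': array([ 0.02215757, -0.0077159 , -0.01557108]), 'grip_force': 0.0, 'grip_width': 0.9985334728175919}
```

View pics/top0.png

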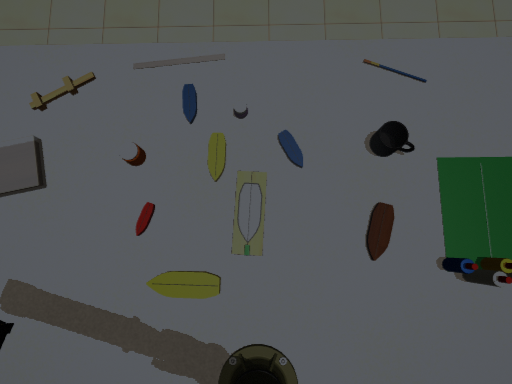

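View pics/side0.png

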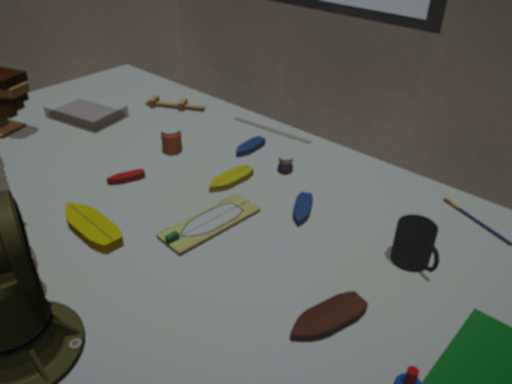

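```bash
python3 - <<'E'
import cv2,numpy as np
im=cv2.imread("pics/top0.png")
t=[im[y-56:y+56,x-50:x+50] for x,y in((217,156),(291,148),(145,218),(380,230),(249,213))]
o=cv2.resize(np.hstack(t[:5]),(800,180),interpolation=cv2.INTER_CUBIC)
a=[cv2.resize(np.hstack(t[i:i+3] if i==0 else [t[3],t[4],t[4]*0]),(780,291),interpolation=cv2.INTER_CUBIC) for i in(0,3)]
cv2.imwrite("pics/crop0.png",np.clip(np.vstack(a)*1.6,0,255))
E
```

```text
[ WARN:0@0.098] global loadsave.cpp:1063 imwrite_ Unsupported depth image for selected encoder is fallbacked to CV_8U.
```

View pics/crop0.png

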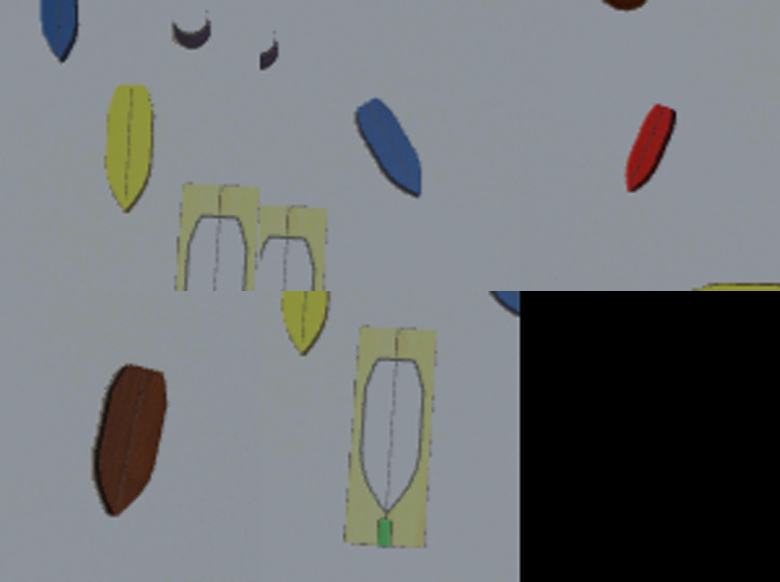

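```bash
cat > v.py <<'E'
import cv2,numpy as np
from scipy.optimize import minimize
from bench import *
D=dict(walnut=(.170,.062,.048,.020),yellow=(.150,.052,.042,.018),blue=(.126,.042,.035,.015),red=(.104,.030,.029,.012))
def prism(L,W,a,b,h):
    if a is None: P=[(-L/2,-W/2),(-L/2,W/2),(L/2,W/2),(L/2,-W/2)]
    else:
        s=np.linspace(0,1,6); w=W/2*(1-s**1.7); w[-1]=0
        bow=[(b+(L/2-b)*t,q) for t,q in zip(s,w)]
        half=[(-L/2,.31*W),(-a,W/2)]+bow
        P=half+[(x,-y) for x,y in half]
    P=np.array(P)
    return np.vstack([np.c_[P,np.full(len(P),0.)],np.c_[P,np.full(len(P),h)]])
def proj(X,c):
    p=X@c['R'].T+c['t']; f=192/np.tan(np.radians(c['fovy']/2))
    return np.c_[c['cx']+f*p[:,0]/p[:,2],c['cy']+f*p[:,1]/p[:,2]]
def ground(u,v,z,c):
    f=192/np.tan(np.radians(c['fovy']/2))
    d=c['R'].T@np.array([(u-c['cx'])/f,(v-c['cy'])/f,1]); o=-c['R'].T@c['t']
    return (o+d*(z-o[2])/d[2])
def world(P,x,y,th,z):
    C,S=np.cos(th),np.sin(th)
    return np.c_[P[:,0]*C-P[:,1]*S+x,P[:,0]*S+P[:,1]*C+y,P[:,2]+z]
def mask(img,name):
    h,s,v=[q.astype(int) for q in cv2.split(cv2.cvtColor(img,cv2.COLOR_RGB2HSV))]
    if name=='walnut': m=((h<14)|(h>172))&(s>90)&(v>14)&(v<130)
    if name=='yellow': m=(h>22)&(h<36)&(s>130)
    if name=='board': m=(h>18)&(h<45)&(s>45)
    if name=='blue': m=(h>100)&(h<125)&(s>105)
    if name=='red': m=((h<8)|(h>172))&(s>150)
    return m.astype(np.uint8)
def blob(m,uv):
    n,l,st,ce=cv2.connectedComponentsWithStats(m)
    k=[i for i in range(1,n) if st[i,4]>40]
    i=min(k,key=lambda i:np.hypot(*(ce[i]-uv)))
    c,_=cv2.findContours((l==i).astype(np.uint8),cv2.RETR_EXTERNAL,cv2.CHAIN_APPROX_NONE)
    return cv2.fillPoly(np.zeros(m.shape,np.uint8),[max(c,key=len)],1)
def fit(masks,cals,P,p0,z):
    S=8
    def cost(p):
        e=0
        for m,c in zip(masks,cals):
            h=cv2.convexHull(proj(world(P,p[0],p[1],p[2]/5,z),c).astype(np.float32))
            r=cv2.fillConvexPoly(np.zeros((384*4,512*4),np.uint8),np.round((h*4+1.5)*16).astype(np.int32),1,shift=4)
            r=cv2.resize(r*255,(512,384),interpolation=cv2.INTER_AREA)/255.
            e+=np.abs(r-m).sum()/m.sum()
        return e/len(masks)
    best=None
    for k in range(2):
        q=p0 if best is None else best.x
        sim=np.array([q,np.add(q,(.012,0,0)),np.add(q,(0,.012,0)),np.add(q,(0,0,.5))])
        best=minimize(cost,q,method='Nelder-Mead',options=dict(initial_simplex=sim,xatol=2e-4,fatol=1e-4))
    return np.r_[best.x[:2],best.x[2]/5,best.fun]
E
python3 - <<'E'
from v import *
im={n:cv2.imread(f"pics/{n}0.png")[...,::-1].copy() for n in("top","side")}
cal={n:get_calibration(n) for n in im}
S=dict(walnut=((380,230),-1.75),yellow=((217,156),3.14),blue=((291,148),-2.6),red=((145,218),2.7),board=((249,213),3.1))
for n,(uv,_) in S.items():
    P=prism(*D[n],.02) if n!='board' else prism(.25,.09,None,None,.012)
    g=ground(*uv,.01,cal['top'])
    th0=dict(walnut=2.9,yellow=3.14,blue=-2.6,red=2.7,board=3.1)[n]
    ms={}
    for c in im:
        p=proj(g[None],cal[c])[0]; ms[c]=blob(mask(im[c],n),p)
    for cs in(["top"],["side"],["top","side"]):
        print(n,cs,fit([ms[c] for c in cs],[cal[c] for c in cs],P,[g[0],g[1],th0*5],0).round(4),[int(ms[c].sum()) for c in cs])
c=cal["top"]
for n,uv,z in(("mug",(389,140),.05),("tin",(134,154),.04),("jar",(241,110),.03),("otherblue",(190,102),.02),("stem",(247,250),.03)):print(n,ground(*uv,z,c).round(3))
E
```

```text
walnut ['top'] [ 0.4256 -0.3586  2.8828  0.1017] [1051]
walnut ['side'] [ 0.4368 -0.3542  2.8975  0.3002] [1804]
walnut ['top', 'side'] [ 0.4267 -0.3586  2.8942  0.2149] [1051, 1804]
yellow ['top'] [0.6545 0.123  3.0937 0.114 ] [646]
yellow ['side'] [0.6567 0.1242 3.1698 0.4287] [502]
yellow ['top', 'side'] [0.6542 0.1224 3.1176 0.288 ] [646, 502]
blue ['top'] [ 0.6777 -0.1086 -2.6538  0.1391] [453]
blue ['side'] [ 0.6853 -0.1027 -2.5769  0.3814] [372]
blue ['top', 'side'] [ 0.6785 -0.1077 -2.6142  0.2808] [453, 372]
red ['top'] [0.4668 0.3371 2.763  0.1381] [323]
red ['side'] [0.4685 0.3429 3.1572 1.2076] [184]
red ['top', 'side'] [0.4668 0.3375 2.7663 0.7443] [323, 184]
board ['top'] [0.4843 0.0226 3.075  0.0637] [2413]
board ['side'] [0.4862 0.0215 3.0879 0.0932] [2562]
board ['top', 'side'] [0.4844 0.0225 3.0754 0.0786] [2413, 2562]
mug [ 0.69  -0.391  0.05 ]
tin [0.658 0.367 0.04 ]
jar [0.797 0.046 0.03 ]
otherblue [0.829 0.206 0.02 ]
stem [0.373 0.028 0.03 ]
```

```bash
cat > d.py <<'E'
# usage: d.py x y z yawdeg(tool x, mod 180) -> remaining shift in row units
import sys; from v import *
from scipy.spatial.transform import Rotation as R
x,y,z,w=map(float,sys.argv[1:5]); s=get_state()
M=R.from_rotvec(s['tool_rot']).as_matrix(); yaw=np.degrees(np.arctan2(-M[0,1]*-1*0+M[1,0],M[0,0]))
dt=(w-yaw+90)%180-90
print('t',s['time'],'pos',s['position'].round(4),'yaw',yaw.round(2),'j7',s['joint_positions'][6].round(2),'units',((np.array([x,y,z])-s['position'])/.2).round(3),'turn',round(dt/360,4),'w',round(s['grip_width'],3),'f',round(s['grip_force'],1),'tilt',np.degrees(np.arccos(-M[2,2])).round(2))
E
python3 -m crank '[[1,1,-1,0,0],[1,1,-1,0,0],[1,1,-1,0,0],[1,1,-1,0,0],[1,1,-1,0,0]]'
python3 -m crank '[[1,0.4,-1,0,0],[1,0.4,-1,0,0],[1,0.4,-1,0,0],[1,0.4,-1,0,0]]'
python3 -m crank '[[1,0,-1,0,0],[1,0,-1,0,0],[1,0,-1,0,0],[1,0,-1,0,0]]'
python3 -m crank '[[1,0,-1,0,0],[1,0,-1,0,0],[1,0,-1,0,0],[1,0,-1,0,0]]'
python3 -m crank '[[1,-0.335,-0.86,0,0.013],[1,-0.335,-0.86,0,0.013],[1,-0.335,-0.86,0,0.013],[1,-0.335,-0.86,0,0.013],[1,-0.335,-0.86,0,0.013]]'
python3 d.py .4304 -.3599 .07 165.2
```

```text
time: 0.72
position: [0.4204, 0.4087, 0.2223]
tool_rot: [0.541, 3.094, -0.002]
ft_force: [-0.3, -0.0, -0.7]
grip_width: 1.002
grip_force: 0.0
time: 1.23
position: [0.4986, 0.2078, 0.2224]
tool_rot: [0.542, 3.094, -0.002]
ft_force: [0.3, 0.6, 0.8]
grip_width: 1.001
grip_force: 0.0
time: 1.72
position: [0.4968, 0.0073, 0.2226]
tool_rot: [0.545, 3.094, -0.001]
ft_force: [-1.5, 0.7, -0.9]
grip_width: 1.002
grip_force: 0.0
time: 2.22
position: [0.4963, -0.1917, 0.2226]
tool_rot: [0.543, 3.094, -0.002]
ft_force: [0.5, 1.0, 0.2]
grip_width: 0.999
grip_force: 0.0
time: 2.85
position: [0.4315, -0.3574, 0.222]
tool_rot: [-0.403, -3.115, -0.003]
ft_force: [0.3, 0.9, -0.7]
grip_width: 1.002
grip_force: 0.0
t 2.85 pos [ 0.4315 -0.3574  0.222 ] yaw 165.27 j7 2.06 units [-0.005 -0.013 -0.76 ] turn -0.0002 w 1.002 f 0.0 tilt 0.1
```

```bash
python3 -m crank '[[1,-0.005,-0.01,-0.75,0],[1,-0.005,-0.01,-0.75,0],[1,-0.005,-0.01,-0.75,0],[1,-0.005,-0.01,-0.75,0]]' >/dev/null
python3 d.py .4304 -.3599 .005 165.2
python3 - <<'E'
from v import *
a=[cv2.resize(get_image(n)[...,::-1][r[0]:r[1],r[2]:r[3]],(400,400),interpolation=cv2.INTER_CUBIC) for n,r in(("top",(160,300,310,450)),("side",(224,384,250,410)))]
cv2.imwrite("pics/w1.png",np.clip(np.hstack(a)*1.6,0,255).astype(np.uint8))
E
```

```text
t 3.35 pos [ 0.4294 -0.3577  0.0702] yaw 165.38 j7 2.17 units [ 0.005 -0.011 -0.326] turn -0.0005 w 1.0 f 0.0 tilt 0.31
```

View pics/w1.png

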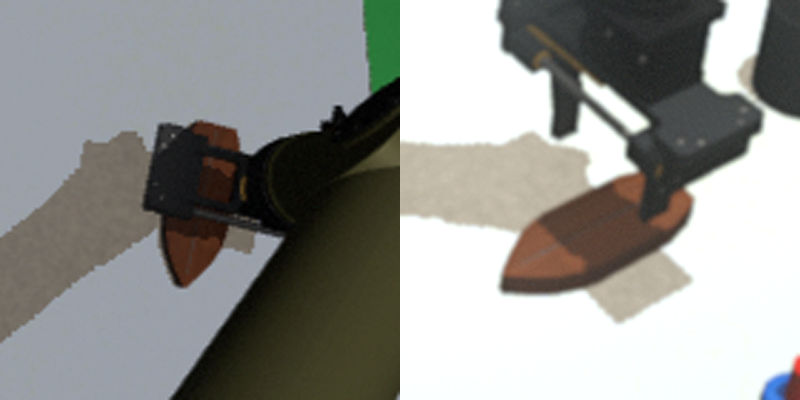

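```bash
python3 - <<'E'
from v import *
s=get_state()['position']; u=np.array([np.sin(np.radians(165.3)),-np.cos(np.radians(165.3)),0])
c=get_calibration("side")
print(proj(np.array([s+u*.0435,s-u*.0435,s+u*.0585,s-u*.0585]),c).round(0))
im=get_image("side"); 
for n in("walnut",):
    m=blob(mask(im,n),(330,317)); print(m.sum())
    print(proj(world(prism(*D[n],.02)[[7,20]],.4256,-.3586,2.883,0),c))
E
```

```text
[[317. 277.]
 [349. 306.]
 [312. 272.]
 [355. 312.]]
1577
[[290.12790845 339.71052456]
 [316.4680386  332.22840175]]
```

```bash
python3 -m crank '[[1,0.003,-0.01,-0.2,0],[1,0.003,-0.01,-0.325,0],[1,0.003,-0.01,-0.325,0]]' |grep -E "pos|ft"
python3 -m crank '[[0.5,0,0,0,0],[0.3,0,0,0,0],[0.3,0,0,0,0],[0.3,0,0,0,0],[0.3,0,0,0,0]]' 25
python3 d.py .4304 -.3599 .005 165.2
```

```text
position: [0.43, -0.3626, 0.0075]
ft_force: [0.6, -0.7, 0.6]
time: 4.5
position: [0.4307, -0.3632, 0.0085]
tool_rot: [0.405, 3.114, 0.001]
ft_force: [0.0, 2.1, 6.3]
grip_width: 0.705
grip_force: 25.0
t 4.5 pos [ 0.4307 -0.3632  0.0085] yaw 165.17 j7 2.23 units [-0.001  0.017 -0.017] turn 0.0001 w 0.705 f 25.0 tilt 0.09
```

```bash
python3 -m crank '[[0.3,0,0,0.2,0],[0.3,0,0,0.5,0],[0.3,0,0,0.5,0]]' |grep -E "pos|ft|grip"
python3 -m crank '[[0.3,0.2,0.25,0,0],[0.3,0.3,0.5,0,0],[0.3,0.3,0.8,0,0.01],[0.3,0.3,1,0,0.0306],[0.3,0.3,1,0,0.0306]]' >/dev/null
python3 -m crank '[[0.3,0,0.25,0,0],[0.3,0,0.5,0,0],[0.3,0,0.75,0,0],[0.3,0,0.92,0,0],[0.3,0,0.92,0,0]]' >/dev/null
python3 d.py .4904 .0221 .022 176.2
python3 - <<'E'
from v import *
a=[cv2.resize(get_image(n)[...,::-1][r[0]:r[1],r[2]:r[3]],(400,400),interpolation=cv2.INTER_CUBIC) for n,r in(("top",(140,280,180,320)),("side",(150,290,140,280)))]
cv2.imwrite("pics/w2.png",np.clip(np.hstack(a)*1.6,0,255).astype(np.uint8))
E
```

```text
position: [0.4322, -0.3661, 0.112]
ft_force: [-0.6, -0.3, -1.7]
grip_width: 0.709
grip_force: 25.0
t 6.125 pos [0.4895 0.0225 0.1066] yaw 176.35 j7 1.44 units [ 0.005 -0.002 -0.423] turn -0.0004 w 0.708 f 25.0 tilt 0.07
```

View pics/w2.png

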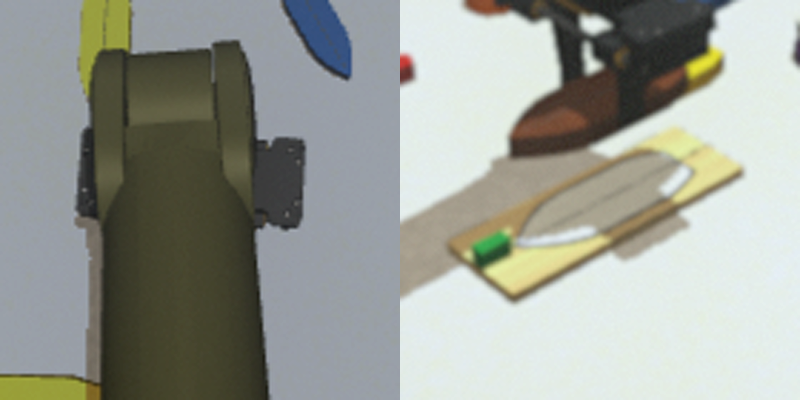

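```bash
python3 -m crank '[[0.3,0.004,-0.002,-0.2,0],[0.3,0.004,-0.002,-0.38,0],[0.3,0.004,-0.002,-0.38,0],[0.3,0.004,-0.002,-0.38,0]]' |grep -E "pos|ft"
python3 d.py .4904 .0221 .021 176.2
```

```text
position: [0.4916, 0.0189, 0.0326]
ft_force: [0.7, -0.2, -0.2]
t 6.725 pos [0.4916 0.0189 0.0326] yaw 176.04 j7 1.5 units [-0.006  0.016 -0.058] turn 0.0004 w 0.71 f 25.0 tilt 0.08
```

```bash
python3 -m crank '[[0.3,0,0.008,-0.03,0],[0.3,0,0.008,-0.055,0],[0.3,0,0.008,-0.055,0]]' |grep -E "pos|ft"
python3 -m crank '[[0.85,0,0,0,0],[0.85,0,0,0,0],[0.85,0,0,0,0],[0.85,0,0,0,0]]' |grep -E "pos|ft|grip"
python3 -m crank '[[0.85,0,0,0.1,0],[1,0,0,0.4,0],[1,0,0,0.6,0],[1,0,0,0.6,0]]' |grep -E "pos|ft|grip"
python3 - <<'E'
from v import *
im=get_image("side"); cv2.imwrite("pics/s3.png",im[...,::-1])
a=cv2.resize(im[...,::-1][150:290,140:280],(500,500),interpolation=cv2.INTER_CUBIC)
cv2.imwrite("pics/w3.png",np.clip(a*1.6,0,255).astype(np.uint8))
c=get_calibration("side"); m=blob(mask(im,'walnut'),(208,220)); print(m.sum())
print(fit([m],[c],prism(*D['walnut'],.02),[.4844,.0225,3.075*5],.012))
E
```

```text
position: [0.4907, 0.022, 0.0206]
ft_force: [-0.4, 0.5, -1.2]
position: [0.4908, 0.0218, 0.0207]
ft_force: [-1.2, 0.1, 0.5]
grip_width: 0.842
grip_force: 0.0
position: [0.4933, 0.0221, 0.1441]
ft_force: [-0.7, -0.3, 0.2]
grip_width: 0.992
grip_force: 0.0
813
[0.48920994 0.02916    3.13710073 0.57875696]
```

View pics/w3.png

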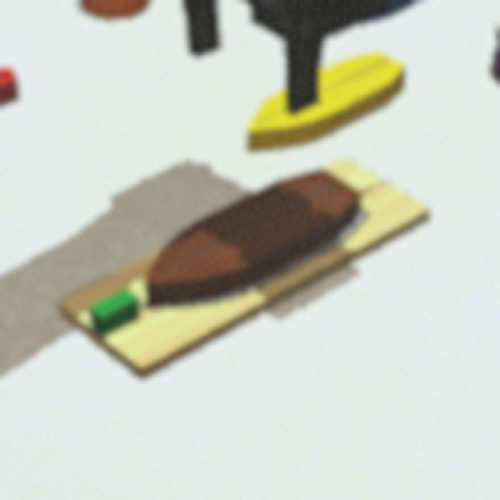

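```bash
python3 - <<'E'
from v import *
c=get_calibration("side"); im=cv2.imread("pics/w3.png")
def dr(P,col):
    h=(proj(P,c)-[140,150]+.5)*500/140
    cv2.polylines(im,[cv2.convexHull(np.round(h*8).astype(np.int32))],True,col,1,cv2.LINE_AA,3)
P=prism(*D['walnut'],.02); n=len(P)//2
W=world(P,.4844,.0225,3.075,.012); dr(W[:n],(0,255,0)); dr(W[n:],(255,255,0))
B=world(prism(.25,.09,None,None,.012),.4844,.0225,3.075,0); dr(B[4:],(0,0,255))
B=world(prism(.014,.03,None,None,.018)+[.111,0,0],.4844,.0225,3.075,.012); dr(B,(255,0,255))
cv2.imwrite("pics/w4.png",im)
E
```

```text
(no output)
```

View pics/w4.png

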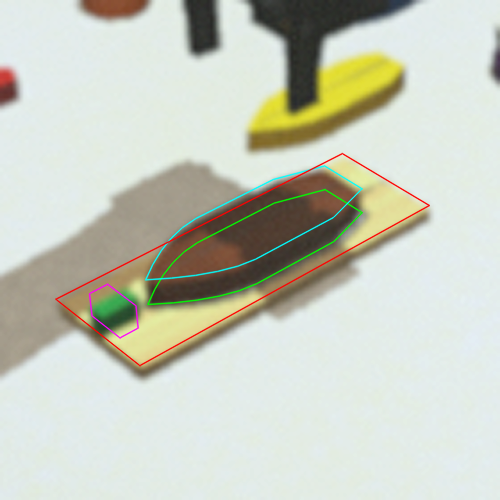

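```bash
python3 - <<'E'
from v import *
im=cv2.imread("pics/top0.png")[...,::-1].copy(); c=get_calibration("top")
for n,uv,th in(("yellow",(217,156),3.1),("blue",(291,148),-2.65),("red",(145,218),2.76),("walnut",(380,230),2.88)):
    g=ground(*uv,.01,c); m=blob(mask(im,n),uv)
    print(n,fit([m],[c],prism(*D[n],.0),[g[0],g[1],th*5],.02).round(4), fit([m],[c],prism(*D[n],.02),[g[0],g[1],th*5],0).round(4))
# overlay
o=[]
for n,p in(("yellow",(.6545,.123,3.094)),("blue",(.6777,-.1086,-2.654)),("red",(.4668,.3371,2.763))):
    P=prism(*D[n],.02);k=len(P)//2;W=world(P,*p,0);u=proj(W[:1]*0+[[p[0],p[1],.01]],c)[0].astype(int)-35
    a=np.clip(cv2.resize(im[u[1]:u[1]+70,u[0]:u[0]+70,::-1],(390,390),interpolation=cv2.INTER_CUBIC)*1.6,0,255).astype(np.uint8)
    for Q,col in((W[:k],(0,255,0)),(W[k:],(255,0,255))):
        h=(proj(Q,c)-u+.5)*390/70; cv2.polylines(a,[cv2.convexHull(np.round(h*8).astype(np.int32))],True,col,1,cv2.LINE_AA,3)
    o.append(a[:, 60:320])
cv2.imwrite("pics/o5.png",np.hstack(o))
E
```

```text
yellow [0.6536 0.1216 3.1035 0.0579] [0.6545 0.1229 3.0884 0.1141]
blue [ 0.6743 -0.1077 -2.6561  0.0519] [ 0.6775 -0.1076 -2.6419  0.1417]
red [0.4633 0.3349 2.7728 0.101 ] [0.4661 0.3369 2.7759 0.1353]
walnut [ 0.4245 -0.3565  2.8685  0.0356] [ 0.426  -0.3596  2.8772  0.1018]
```

View pics/o5.png

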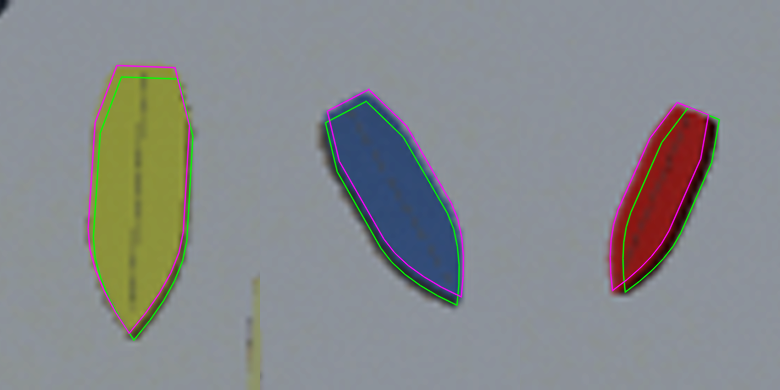

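```bash
python3 -m crank '[[1,0.3,0.15,-0.1,0],[1,0.6,0.35,-0.2,0],[1,0.83,0.495,-0.35,0.0045],[1,0.83,0.495,-0.35,0.0045],[1,0.83,0.495,-0.35,0.0045]]' >/dev/null
python3 d.py .6586 .1214 .007 177.8; python3 -m crank '[[1,0,0,0,0]]' >/dev/null; python3 d.py .6586 .1214 .007 177.8
```

```text
t 8.775 pos [0.6552 0.1212 0.0666] yaw 177.86 j7 1.47 units [ 0.017  0.001 -0.298] turn -0.0002 w 1.001 f 0.0 tilt 0.34
t 8.9 pos [0.6557 0.1195 0.0698] yaw 177.72 j7 1.47 units [ 0.015  0.01  -0.314] turn 0.0002 w 1.0 f 0.0 tilt 0.12
```

```bash
python3 -m crank '[[1,0.014,0.006,-0.2,0],[1,0.014,0.006,-0.305,0],[1,0.014,0.006,-0.305,0]]' |grep -E "pos|ft"
python3 -m crank '[[0.4,0,0,0,0],[0.3,0,0,0,0],[0.3,0,0,0,0],[0.3,0,0,0,0],[0.3,0,0,0,0]]' 25|grep -E "pos|ft|grip"
python3 d.py .6586 .1214 .007 177.8
python3 -m crank '[[0.3,0,0,0.2,0],[0.3,0,0,0.5,0],[0.3,0,0,0.6,0],[0.3,0,0,0.6,0]]' |grep -E "pos|ft|grip"
```

```text
position: [0.6575, 0.1212, 0.0081]
ft_force: [0.4, 0.3, -0.3]
position: [0.6597, 0.1221, 0.0099]
ft_force: [-0.5, 0.2, 1.4]
grip_width: 0.598
grip_force: 25.0
t 9.9 pos [0.6597 0.1221 0.0099] yaw 177.8 j7 1.49 units [-0.005 -0.004 -0.015] turn 0.0 w 0.598 f 25.0 tilt 0.03
position: [0.6603, 0.1222, 0.1308]
ft_force: [-0.3, 0.5, -1.0]
grip_width: 0.591
grip_force: 25.0
```

```bash
python3 -m crank '[[0.3,-0.2,-0.12,0,0],[0.3,-0.45,-0.26,0,0],[0.3,-0.7,-0.4,0,0],[0.3,-0.85,-0.5,0,-0.0044],[0.3,-0.85,-0.5,0,-0.0044]]' >/dev/null
python3 -m crank '[[0.3,0,0,-0.2,0],[0.3,0,0,-0.35,0],[0.3,0,0,-0.35,0],[0.3,0,0,-0.35,0]]' >/dev/null
for i in 1 2; do python3 d.py .4898 .0221 .0405 176.2;  python3 -m crank '[[0.3,0,0,0,0]]' >/dev/null; done; python3 d.py .4898 .0221 .0405 176.2
```

```text
t 11.525 pos [0.49   0.0222 0.0597] yaw 176.24 j7 1.48 units [-0.001 -0.001 -0.096] turn -0.0001 w 0.593 f 25.0 tilt 0.03
t 11.65 pos [0.4907 0.0223 0.0607] yaw 176.22 j7 1.48 units [-0.004 -0.001 -0.101] turn -0.0001 w 0.596 f 25.0 tilt 0.12
t 11.775 pos [0.4903 0.0222 0.0605] yaw 176.21 j7 1.48 units [-0.002 -0.001 -0.1  ] turn -0.0 w 0.593 f 25.0 tilt 0.11
```

```bash
python3 -m crank '[[0.3,-0.002,0,-0.05,0],[0.3,-0.002,0,-0.095,0],[0.3,-0.002,0,-0.095,0]]' |grep -E "pos|ft"
python3 -m crank '[[0.75,0,0,0,0],[0.75,0,0,0,0],[0.75,0,0,0,0],[0.75,0,0,0,0]]' |grep -E "pos|ft|grip"
python3 -m crank '[[0.75,0,0,0.1,0],[1,0,0,0.3,0],[1,0,0,0.5,0],[1,0,0,0.5,0]]' |grep -E "pos|ft|grip"
cat > ov.py <<'E'
import sys; from v import *
c=get_calibration("side"); im=get_image("side")[150:290,140:280,::-1]
im=np.clip(cv2.resize(im,(500,500),interpolation=cv2.INTER_CUBIC)*1.6,0,255).astype(np.uint8)
z=.012
for n in sys.argv[2:]:
    P=prism(*D[n],.02); k=len(P)//2; W=world(P,.4844,.0225,3.075,z)[k:]; z+=.02
    h=(proj(W,c)-[140,150]+.5)*500/140
    cv2.polylines(im,[cv2.convexHull(np.round(h*8).astype(np.int32))],True,(255,255,0),1,cv2.LINE_AA,3)
cv2.imwrite(sys.argv[1],im)
E
python3 ov.py pics/y6.png walnut yellow
```

```text
position: [0.4894, 0.0221, 0.0405]
ft_force: [-0.7, 0.2, 2.4]
position: [0.489, 0.022, 0.0405]
ft_force: [0.7, 0.0, 0.4]
grip_width: 0.749
grip_force: 0.0
position: [0.4916, 0.0223, 0.1438]
ft_force: [-0.2, 0.8, 0.6]
grip_width: 0.968
grip_force: 0.0
```

View pics/y6.png

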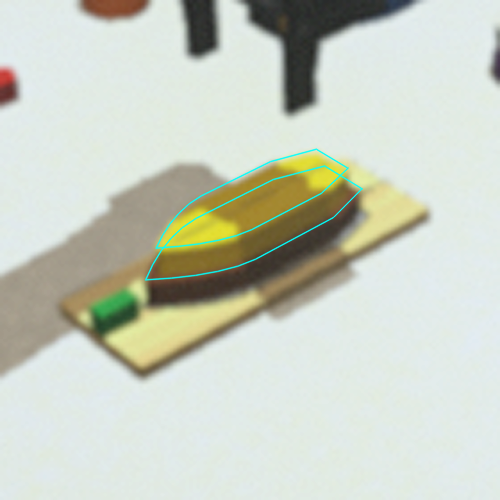

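```bash
python3 -m crank '[[1,0.25,-0.17,0,0.02],[1,0.5,-0.34,0,0.045],[1,0.75,-0.5,0,0.07],[1,0.945,-0.637,-0.2,0.0878],[1,0.945,-0.637,-0.35,0.0878]]' >/dev/null
python3 -m crank '[[1,0,0,0,0],[1,0,0,0,0]]' >/dev/null
python3 d.py .6787 -.1054 .0085 207.8;python3 -m crank '[[1,0,0,0,0]]' >/dev/null; python3 d.py .6787 -.1054 .0085 207.8
```

```text
t 14.075 pos [ 0.6781 -0.105   0.0711] yaw -152.16 j7 2.38 units [ 0.003 -0.002 -0.313] turn -0.0001 w 1.002 f 0.0 tilt 0.02
t 14.2 pos [ 0.679  -0.1049  0.0727] yaw -152.14 j7 2.38 units [-0.002 -0.003 -0.321] turn -0.0002 w 1.001 f 0.0 tilt 0.18
```

```bash
python3 -m crank '[[1,0,-0.002,-0.2,0],[1,0,-0.002,-0.317,0],[1,0,-0.002,-0.317,0]]' |grep -E "pos|ft"
python3 -m crank '[[0.3,0,0,0,0],[0.2,0,0,0,0],[0.2,0,0,0,0],[0.2,0,0,0,0],[0.2,0,0,0,0],[0.2,0,0,0,0]]' 20|grep -E "refus|pos|ft|grip"
python3 -m crank '[[0.3,0,0,0,0],[0.2,0,0,0,0],[0.2,0,0,0,0],[0.2,0,0,0,0],[0.2,0,0,0,0]]' 20|grep -E "refus|pos|ft|grip"
python3 d.py .6787 -.1054 .0085 207.8
python3 -m crank '[[0.2,0,0,0.2,0],[0.2,0,0,0.5,0],[0.2,0,0,0.7,0],[0.2,0,0,0.7,0]]' |grep -E "pos|ft|grip"
```

```text
position: [0.6766, -0.105, 0.0056]
ft_force: [0.6, -0.5, -0.1]
position: [0.6781, -0.1058, 0.0073]
ft_force: [0.5, -0.1, -1.2]
grip_width: 0.515
grip_force: 0.4
t 15.2 pos [ 0.6781 -0.1058  0.0073] yaw -152.18 j7 2.4 units [0.003 0.002 0.006] turn -0.0 w 0.515 f 0.4 tilt 0.01
position: [0.6805, -0.1066, 0.1517]
ft_force: [0.1, 1.3, -0.8]
grip_width: 0.484
grip_force: 19.8$: bad value
```

```bash
python3 d.py .6787 -.1054 .0085 207.8; python3 - <<'E'
from v import *
o=[]
for n in("top","side"):
    c=get_calibration(n); u=proj(get_state()['position'][None],c)[0].astype(int)-40
    u=np.clip(u,0,(432,304)); im=get_image(n)[u[1]:u[1]+80,u[0]:u[0]+80,::-1]
    o.append(cv2.resize(im,(400,400),interpolation=cv2.INTER_CUBIC))
cv2.imwrite("pics/b7.png",np.clip(np.hstack(o)*1.6,0,255).astype(np.uint8))
E
```

```text
t 15.7 pos [ 0.6805 -0.1066  0.1517] yaw -152.2 j7 2.35 units [-0.009  0.006 -0.716] turn -0.0 w 0.484 f 19.8 tilt 0.43
```

View pics/b7.png

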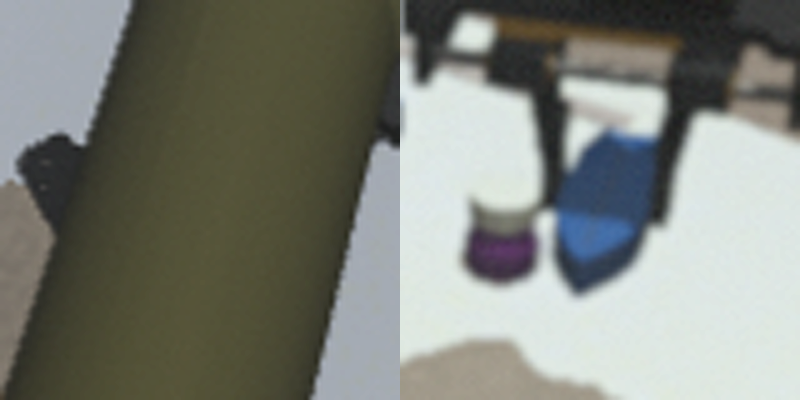

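```bash
python3 -m crank '[[0.2,-0.25,0.17,0,-0.02],[0.2,-0.5,0.34,0,-0.045],[0.2,-0.75,0.5,0,-0.07],[0.2,-0.951,0.641,0,-0.0878],[0.2,-0.951,0.641,0,-0.0878]]' >/dev/null
python3 -m crank '[[0.2,0,0,-0.2,0],[0.2,0,0,-0.35,0],[0.2,0,0,-0.35,0],[0.2,0,0,-0.35,0]]' >/dev/null
for i in 1 2; do python3 d.py .4888 .0222 .0595 176.2;  python3 -m crank '[[0.2,0,0,0,0]]' >/dev/null; done; python3 d.py .4888 .0222 .0595 176.2
```

```text
t 16.925 pos [0.4886 0.0218 0.0776] yaw 176.18 j7 1.48 units [ 0.001  0.002 -0.09 ] turn 0.0 w 0.48 f 19.8 tilt 0.05
t 17.05 pos [0.4891 0.0223 0.0783] yaw 176.2 j7 1.48 units [-0.001 -0.    -0.094] turn 0.0 w 0.478 f 19.8 tilt 0.12
t 17.175 pos [0.4887 0.0225 0.0781] yaw 176.21 j7 1.48 units [ 0.001 -0.002 -0.093] turn -0.0 w 0.484 f 19.8 tilt 0.11
```

```bash
python3 -m crank '[[0.2,0,0,-0.05,0],[0.2,0,0,-0.075,0],[0.2,0,0,-0.075,0]]' |grep -E "pos|ft"
python3 -m crank '[[0.2,0,0,-0.01,0],[0.2,0,0,-0.01,0]]' |grep -E "pos|ft"
python3 -m crank '[[0.2,0,0,-0.006,0],[0.2,0,0,-0.006,0]]' |grep -E "pos|ft"
python3 ov.py pics/b8.png walnut yellow blue
```

```text
position: [0.4877, 0.0227, 0.062]
ft_force: [-0.4, 0.9, 1.4]
position: [0.4878, 0.0227, 0.0618]
ft_force: [-6.9, -0.3, 17.0]
position: [0.4881, 0.0227, 0.0613]
ft_force: [-8.6, -0.0, 22.7]
```

View pics/b8.png

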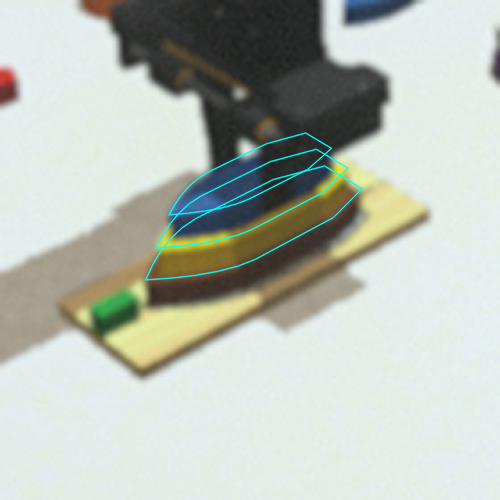

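```bash
python3 -m crank '[[0.2,0,0,0.012,0],[0.2,0,0,0.012,0]]' |grep -E "pos|ft"
python3 -m crank '[[0.65,0,0,0,0],[0.65,0,0,0,0],[0.65,0,0,0,0],[0.65,0,0,0,0]]' |grep -E "pos|ft|grip"
python3 -m crank '[[0.65,0,0,0.1,0],[0.8,0,0,0.3,0],[1,0,0,0.5,0],[1,0,0,0.5,0]]' |grep -E "pos|ft|grip"
python3 ov.py pics/b9.png walnut yellow blue
```

```text
position: [0.4881, 0.0224, 0.0614]
ft_force: [-1.5, -0.1, 3.6]
position: [0.4878, 0.0224, 0.0612]
ft_force: [0.5, -0.4, 0.5]
grip_width: 0.644
grip_force: 0.0
position: [0.4902, 0.0227, 0.1645]
ft_force: [1.1, 0.1, -0.1]
grip_width: 0.907
grip_force: 0.0
```

View pics/b9.png

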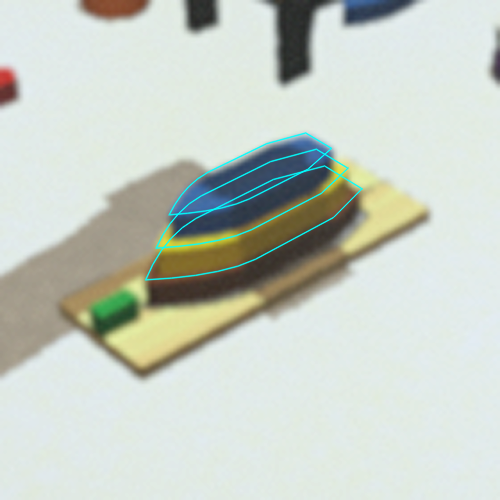

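```bash
python3 -m crank '[[0.8,-0.02,0.25,0,-0.01],[0.8,-0.04,0.5,0,-0.02],[0.8,-0.06,0.75,0,-0.03],[0.8,-0.06,1,0,-0.048],[0.8,-0.06,1,0,-0.048]]' >/dev/null
python3 -m crank '[[0.8,-0.02,0.25,0,0],[0.8,-0.045,0.5,-0.2,0],[0.8,-0.045,0.55,-0.4,0],[0.8,-0.045,0.55,-0.46,0],[0.8,-0.045,0.55,-0.46,0]]' >/dev/null
python3 d.py .468 .3331 .0075 158.9;python3 -m crank '[[0.8,0,0,0,0]]' >/dev/null; python3 d.py .468 .3331 .0075 158.9
python3 - <<'E'
from v import *
o=[]
for n in("top","side"):
    c=get_calibration(n); u=proj(get_state()['position'][None],c)[0].astype(int)-40
    u=np.clip(u,0,(432,304)); im=get_image(n)[u[1]:u[1]+80,u[0]:u[0]+80,::-1]
    o.append(cv2.resize(im,(400,400),interpolation=cv2.INTER_CUBIC))
cv2.imwrite("pics/r10.png",np.clip(np.hstack(o)*1.6,0,255).astype(np.uint8))
E
```

```text
t 20.65 pos [0.4671 0.33   0.0686] yaw 158.8 j7 0.64 units [ 0.004  0.016 -0.306] turn 0.0003 w 0.799 f 0.0 tilt 0.16
t 20.775 pos [0.4685 0.3316 0.0711] yaw 158.8 j7 0.64 units [-0.002  0.008 -0.318] turn 0.0003 w 0.797 f 0.0 tilt 0.15
```

View pics/r10.png

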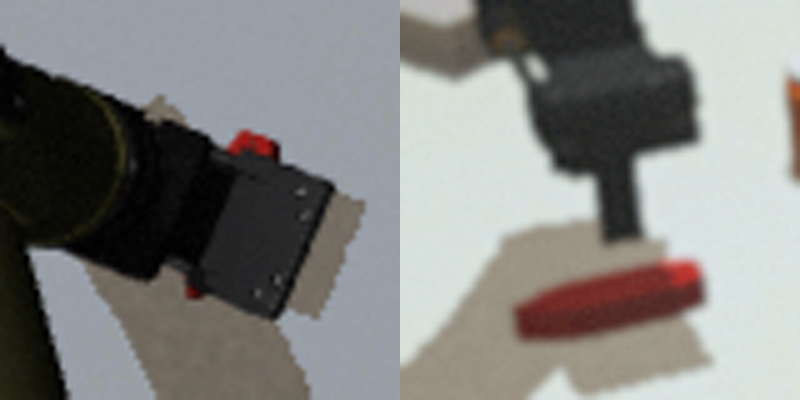

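```bash
python3 -m crank '[[0.8,0,0.01,-0.2,0],[0.7,0,0.01,-0.312,0],[0.7,0,0.01,-0.312,0]]' |grep -E "pos|ft"
python3 -m crank '[[0.1,0,0,0,0],[0.1,0,0,0,0],[0.1,0,0,0,0],[0.1,0,0,0,0],[0.1,0,0,0,0]]' 15 |grep -E "pos|ft|grip"
python3 -m crank '[[0.1,0,0,0,0],[0.1,0,0,0,0],[0.1,0,0,0,0]]' |grep -E "pos|ft|grip"
python3 -m crank '[[0.1,0,0,0.2,0],[0.1,0,0,0.5,0],[0.1,0,0,0.75,0],[0.1,0,0,0.75,0],[0.1,0,0,0.75,0]]' |grep -E "pos|ft|grip"
```

```text
position: [0.4662, 0.3335, 0.0064]
ft_force: [-0.1, -0.3, -0.3]
position: [0.4672, 0.3348, 0.0075]
ft_force: [-0.9, -1.1, 3.6]
grip_width: 0.342
grip_force: 15.0
position: [0.4671, 0.3347, 0.0075]
ft_force: [-1.1, -0.2, 6.2]
grip_width: 0.341
grip_force: 15.0
position: [0.4662, 0.334, 0.156]
ft_force: [-0.4, 0.7, -1.1]
grip_width: 0.341
grip_force: 15.0
```

```bash
python3 -m crank '[[0.1,0.02,-0.25,0,0.01],[0.1,0.04,-0.5,0,0.02],[0.1,0.06,-0.75,0,0.03],[0.1,0.06,-1,0,0.048],[0.1,0.06,-1,0,0.048]]' >/dev/null
python3 -m crank '[[0.1,0.02,-0.25,0,0],[0.1,0.045,-0.5,0,0],[0.1,0.045,-0.56,0,0],[0.1,0.045,-0.56,0,0],[0.1,0.045,-0.56,0,0]]' >/dev/null
for i in 1 2; do python3 d.py .488 .0223 .0795 176.2;  python3 -m crank '[[0.1,0,0,0,0]]' >/dev/null; done; python3 d.py .488 .0223 .0795 176.2
```

```text
t 24.125 pos [0.4875 0.0246 0.1563] yaw 176.36 j7 1.41 units [ 0.003 -0.011 -0.384] turn -0.0005 w 0.34 f 15.0 tilt 0.07
t 24.25 pos [0.4877 0.0241 0.1567] yaw 176.36 j7 1.41 units [ 0.002 -0.009 -0.386] turn -0.0004 w 0.341 f 15.0 tilt 0.03
t 24.375 pos [0.4879 0.0234 0.1569] yaw 176.3 j7 1.41 units [ 0.001 -0.005 -0.387] turn -0.0003 w 0.341 f 15.0 tilt 0.0
```

```bash
python3 -m crank '[[0.1,0,-0.006,-0.2,0],[0.1,0,-0.006,-0.34,0],[0.1,0,-0.006,-0.36,0],[0.1,0,-0.006,-0.36,0],[0.1,0,-0.006,-0.36,0]]' |grep -E "pos|ft"
python3 -m crank '[[0.1,0,0,-0.015,0],[0.1,0,0,-0.015,0]]' |grep -E "pos|ft"
python3 d.py .488 .0223 .0795 176.2
```

```text
position: [0.489, 0.0215, 0.0863]
ft_force: [-0.3, -1.1, -0.1]
position: [0.488, 0.0213, 0.0822]
ft_force: [0.6, -0.7, -0.1]
t 25.25 pos [0.488  0.0213 0.0822] yaw 176.21 j7 1.47 units [ 0.     0.005 -0.013] turn -0.0 w 0.342 f 15.0 tilt 0.03
```

```bash
python3 -m crank '[[0.1,0,0.004,-0.008,0],[0.1,0,0.004,-0.008,0]]' |grep -E "pos|ft"
python3 -m crank '[[0.1,0,0,-0.006,0],[0.1,0,0,-0.006,0]]' |grep -E "pos|ft"
```

```text
position: [0.4878, 0.0221, 0.0803]
ft_force: [0.3, 1.2, -0.5]
position: [0.488, 0.0221, 0.0795]
ft_force: [-0.4, 0.5, 4.1]
```

Light contact felt; release and retreat.

```bash
python3 -m crank '[[0.55,0,0,0,0],[0.55,0,0,0,0],[0.55,0,0,0,0],[0.55,0,0,0,0],[0.55,0,0,0,0]]' |grep -E "pos|ft|grip"
python3 -m crank '[[0.55,0,0,0.1,0],[0.55,0,0,0.3,0],[0.55,0,0,0.5,0],[0.55,0,0,0.6,0],[0.55,0,0,0.6,0]]' |grep -E "pos|ft|grip"
python3 ov.py pics/f11.png walnut yellow blue red
```

```text
position: [0.4879, 0.022, 0.0791]
ft_force: [-0.1, -0.9, 0.8]
grip_width: 0.551
grip_force: 0.0
position: [0.489, 0.0222, 0.2006]
ft_force: [0.4, -0.4, 0.1]
grip_width: 0.548
grip_force: 0.0
```

View pics/f11.png

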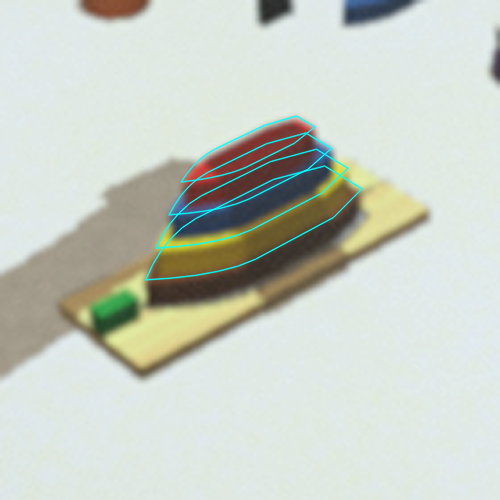

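```bash
python3 -m crank '[[0.55,0,0,0,0],[0.55,0,0,0,0],[0.55,0,0,0,0]]' >/dev/null; python3 -c "from bench import *;print(close_job())"
```

```text
the job is handed in; nothing more can be done
None
```

The four lifts are stacked walnut, yellow, blue, red on the outline with bows towards the green block, released, and the job is handed in; the side camera shows each within about 3 mm of its place, but the verdict was not shown.

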